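Fit the matching mandrel flange to the paper rewinder

TASK

Fit the paper rewinder's drive plate with the one of the three mandrel flanges whose keyholes match its four headed studs: set it stub outwards over the stud heads, push it in against the spring and turn it clockwise so that the heads lock it on, then let go. Leave the other two flanges and everything else on the board where they are.

Things in the scene. Friction and masses are not known exactly. Their poses are not given: they have to be found in the camera images.
- flange_a_mid (a point): Metal flange lying on the board: round plate 104 mm across, 6 mm thick, with an upright square stub 28 x 28 mm, 50 mm high (39 mm round collar, 4 mm high, at its foot). FOUR keyholes evenly round a circle of 58 mm diameter. Point: on the axis, 28 mm above the underside. z runs up the stub; x and y are square to the stub's flat sides, and +x, +y, -x, -y each point to an entry hole. Lies in any of the three places.
- flange_a: The same flange; origin at the centre of its underside; about 0.26 kg. Each keyhole is a round entry hole 17 mm across, from which a slot 8.5 mm wide runs along the same circle, counter-clockwise as seen from the stub side, 32 degrees from centre to centre. So it locks by turning it clockwise, seen from the stub side.
- flange_b_mid (a point): Metal flange lying on the board: round plate 104 mm across, 6 mm thick, with an upright square stub 28 x 28 mm, 50 mm high (39 mm round collar, 4 mm high, at its foot). THREE keyholes evenly round a circle of 58 mm diameter, entry holes 17 mm, slots 8.5 mm. Point: on the axis, 28 mm above the underside.
- flange_c_mid (a point): Metal flange lying on the board: round plate 104 mm across, 6 mm thick, with an upright square stub 28 x 28 mm, 50 mm high (39 mm round collar, 4 mm high, at its foot). FOUR keyholes evenly round a wider circle, 76 mm in diameter, entry holes 17 mm, slots 8.5 mm. Point: on the axis, 28 mm above the underside.
- plate_centre (a point): Centre of the face of the round steel drive plate (100 mm) on the rewinder. z points straight out of the face, up and towards the robot, 25 degrees from vertical; x up the slope, y level. This frame does NOT turn with the plate. FOUR studs evenly round a circle of 58 mm diameter: necks 6 mm thick; heads 13 mm across, undersides 12 mm and tops 16 mm above the face.
- heads_level (a point): Point on the plate's axis level with the tops of the stud heads, 16 mm out from the face; axes as plate_centre. A worm gear holds the plate: it cannot be turned by hand. The angle at which it stopped, and so where the studs stand round the axis, differs every time and is not reported: look, or rest the flange lightly on the heads and turn it till it drops.
- plunger (a joint): Spring plunger in the plate's middle: brass disc 31 mm across, top 11 mm above the face. Value: how far it is pushed in, 0 to 0.010 m; it pushes back with 4 N at first, 9 N at the end. A flange's underside is 16 mm above the face resting on the heads, 11 mm dropped over them, 6 mm once locked (the spring holds it up under the heads); to turn it, press it below 6 mm (1 mm is the limit).
- rewinder: On the fixed wooden board, whose top is at z = 0.036 m and on which all things lie, stands the grey sloped console of the table-top paper rewinder, fixed, 150 x 150 mm footprint, 40 mm high in front and 98 mm at the back, carrying the drive plate on its slope. Origin: centre of its underside; its front looks along its own -x.
- bottle_mid (a point): Bystander, brown stoneware bottle with a cork, 49 mm across, 80 mm high, at the back; the point is its centre.
- tape_mid (a point): Bystander, flat roll of masking tape, 104 mm across, 25 mm high; the point is its centre.
- roller_mid (a point): Bystander, wooden-handled seam roller, 178 mm long, 33 mm high; the point is its centre.
- wax_mid (a point): Bystander, round dark green tin, 62 mm across, 46 mm high; the point is its centre.
- jar_mid (a point): Bystander, clear jar with a green lid, 69 mm across, 84 mm high; the point is its centre.
- pot_mid (a point): Bystander, pale enamel pot, 75 mm across, 75 mm high; the point is its centre.
- pencil_mid (a point): Bystander, red pencil, 166 mm long, 8 mm thick, at the front edge of the board; the point is its centre.

How it is judged (in metres and radians):
At the end, for the whole second after the job is handed in: The four-keyhole, 58 mm circle flange is locked on the studs, stub outwards, nothing pressing it: underside 3.5 to 8.5 mm above the plate's face, within 4 mm of its centre and 4 degrees of square to it; other flanges and bystanders within 30 mm of their starts (z of flange_a_mid in the frame of plate_centre between 0.0315 and 0.0365 m and x of flange_a_mid in the frame of plate_centre between -0.004 and 0.004 m and y of flange_a_mid in the frame of plate_centre between -0.004 and 0.004 m and angle between the z axis of flange_a_mid and the z axis of plate_centre, either way round below 0.07 rad and angle between flange_a_mid's own z axis and vertical below 0.8 rad and distance of each of flange_b_mid, flange_c_mid, bottle_mid, tape_mid, roller_mid, wax_mid, jar_mid, pot_mid, pencil_mid from where it was at the start of the episode below 0.03 m); the robot touches nothing.
It fails at once if another flange or a bystander is moved by more than 30 mm (distance of any of flange_b_mid, flange_c_mid, bottle_mid, tape_mid, roller_mid, wax_mid, jar_mid, pot_mid, pencil_mid from where it was at the start of the episode above 0.03 m).
It also fails if it takes over 56 s, if anything falls off the work surface, if the arm or the gripper's body presses on something with over 40 N, if the wrist force passes 120 N, or if a joint passes its speed limit or range.

ROBOT

A 6-joint arm with a two-finger parallel gripper is mounted at the origin on a cart in front of the work surface, level with it; the furniture and walls round the work are solid. World frame = base frame: x ahead of the robot, y to its left, z up, the work surface at z = 0. Lengths are in mm, angles in rad, forces in N, time in s.
With the tool pointing down it reaches from about 350 to 975 mm from the base axis. Payload 7.1 kg.
Tool frame: the origin (TCP) lies at the very end of the fingers, on their centre line; the grasp point (between the pads) lies 19 mm behind it; x points along the fingers, y is the direction in which the jaws open and shut, and the axes are right-handed (so a half turn about x gives the same grasp; the last joint's range is limited). The gripper opens to 88 mm and grips with 3 to 60 N. Pads are 20 mm wide; open, the fingers measure 115 mm over their backs; the gripper's body (75 mm by 178 mm) begins 61 mm behind the grasp point.
Start: joints at [-1.143, 0.423, 1.63, -0, 1.089, -0.019], TCP at [270.065, -563.621, 189.375] pointing down, gripper open.
Joint ranges: [-3, 3], [-0.9, 2.11], [0.09, 2.58], [-1.31, 4.45], [0.11, 2.69], [-2.54, 2.54]. Speed limits (rad/s): [2.39, 2.39, 3.01, 3.14, 3.14, 3.14].

INTERFACE

Orientations are given as a rotation vector (axis times angle).
In Python, from workcell import ctrl gives the robot as it stands. The module is installed in compiled form; this text tells all that it offers.
- The arm moves only by the tool carry_out, never from a script. Its argument "commands" is a list of rows, each a list of 6 numbers: the shift along the tool's x, y, z in m, then the turn, a rotation vector about the tool's x, y, z in degrees. In form: [[tx, ty, tz, rx, ry, rz], ...]. A call has 1 to 8 rows; each row shifts and turns the pose as measured when the row begins, along the tool's axes as they then stand; what a row does not reach is not made up. A row lasts 1/8 s, in which the tool goes at most 62.5 mm and 10.7 degrees, less where a joint would pass 70% of its speed; a pose out of reach is approached as far as the arm can. A call with a gripper value outside its range is refused whole. "grip" is the closure, from 0 (fully open) to 1 (shut), set as the call begins (left out, the last holds). The fingers move at their own pace and stop on an object; the grip force is fixed at half the most. Time passes only in rows, so rows that do not move let the fingers close. It gives the time, the measured TCP pose, the force and the opening at its end, in the units of the state.
- ctrl.get_obs(): the state, without advancing time (a new reading comes with each control period).
- ctrl.get_image(name): name is "scene" or "side" or "wrist"; returns a dict with "pixels" (384x512x3 uint8, blue, green, red), "intrinsics" (3x3 intrinsics, pixels), "dist_coeffs" ([k1, k2, p1, p2, k3] as OpenCV has them; the pictures are not rectified), "rvec" (rotation vector, rad) and "tvec" (3), from world to camera coordinates, as OpenCV has them. Camera axes: x right, y down, z forward; pixel columns grow to the right and rows downward; lengths in mm; the calibration is good to about 2 mm. A picture is of the moment at which its call begins. There is no depth.
- ctrl.close_job(): hands the job in, once; it reports no verdict.
The state is a dict: "t": time; "qpos": joint angles; "qvel": joint speeds; "joint_torque": joint torques, N m; "ee_pos": TCP position; "orientation": TCP orientation; "ft_force": force on the tool from outside, world axes, zero at the start; "moment": the same for the moment, N m; "width": finger opening in mm.
Only numpy, scipy, OpenCV 4.12 (cv2) and the standard library are available. Lean on these libraries where they do the work, as an engineer would, in place of code of your own. Each camera call takes 0.05 s, during which the arm holds its last target. There are 200 camera calls.

## Working session

There is one attempt and no reset: what is moved stays moved. The work goes in short steps, Python scripts to look and compute and a tool call to move; the robot and the scene stay as the last step left them, time stands still between calls to the robot, and variables do not carry over. Pictures are saved under pics/ and viewed, about 8 in all and at most 12, crops included, and the job is handed in when it is done.

Besides the shell and the picture viewer there is one more tool, called after "Request:" as name([rows], argument=value, ...), one row to a line, values as JSON. carry_out: Moves the arm, as the interface text tells. Its arguments: {"type":"object","properties":{"commands":{"type":"array"},"grip":{"type":"number"}},"required":["commands"]}

```bash
mkdir -p pics; cat > h.py <<'E'
import numpy as np, cv2
from workcell import ctrl
def grab(n,f):
    im=ctrl.get_image(n); cv2.imwrite('pics/'+f+'.png',im['pixels']); np.savez('pics/'+f+'.npz',K=im['intrinsics'],d=im['dist_coeffs'],r=im['rvec'],t=im['tvec']); return im
def cal(f):
    z=np.load('pics/'+f+'.npz'); return z['K'],z['d'],z['r'].ravel(),z['t'].ravel()
def ray(f,uv):
    K,d,r,t=cal(f); R=cv2.Rodrigues(r)[0]
    p=cv2.undistortPoints(np.array(uv,float).reshape(-1,1,2),K,d).reshape(-1,2)
    return -R.T@t, np.c_[p,np.ones(len(p))]@R
def onplane(f,uv,p0,n):
    c,D=ray(f,uv); n=np.array(n,float); return c+D*(((np.array(p0)-c)@n)/(D@n))[:,None]
def proj(f,P):
    K,d,r,t=cal(f); return cv2.projectPoints(np.array(P,float).reshape(-1,1,3),r,t,K,d)[0].reshape(-1,2)
E
python3 - <<'E'
from h import *
a=[grab(n,n+'0')['pixels'] for n in('scene','side')]
grab('wrist','wrist0')
for n in('scene0','side0','wrist0'):
    c,_=ray(n,[[256,192]]);print(n,c.round())
cv2.imwrite('pics/s0.png',cv2.resize(a[0],(800,600),interpolation=cv2.INTER_CUBIC))
cv2.imwrite('pics/d0.png',cv2.resize(a[1],(800,600),interpolation=cv2.INTER_CUBIC))
print(ctrl.get_obs())
E
```

```text
scene0 [-200.  495. 1081.]
side0 [-140.  951.  956.]
wrist0 [ 334. -532.  383.]
{'t': 0.15, 'qpos': array([-1.14299451e+00,  4.23668596e-01,  1.63046156e+00, -1.00026374e-05,
        1.08856063e+00, -1.89747896e-02]), 'qvel': array([ 0.00086856, -0.00090293, -0.00356255,  0.0018408 , -0.00029127,
       -0.00076339]), 'joint_torque': array([-7.03422029e-04, -5.44983351e+01, -2.73918217e+01,  6.43335865e-02,
        2.03474506e-02, -5.73877901e-05]), 'ee_pos': array([ 269.89398354, -563.24434973,  188.7990036 ]), 'orientation': array([ 1.97386554,  0.44956715, -1.97433437]), 'ft_force': array([-0.65935224,  0.32382333,  0.47541879]), 'moment': array([0.00496387, 0.00278786, 0.01736867]), 'width': 88.05632555023044}
```

View pics/s0.png

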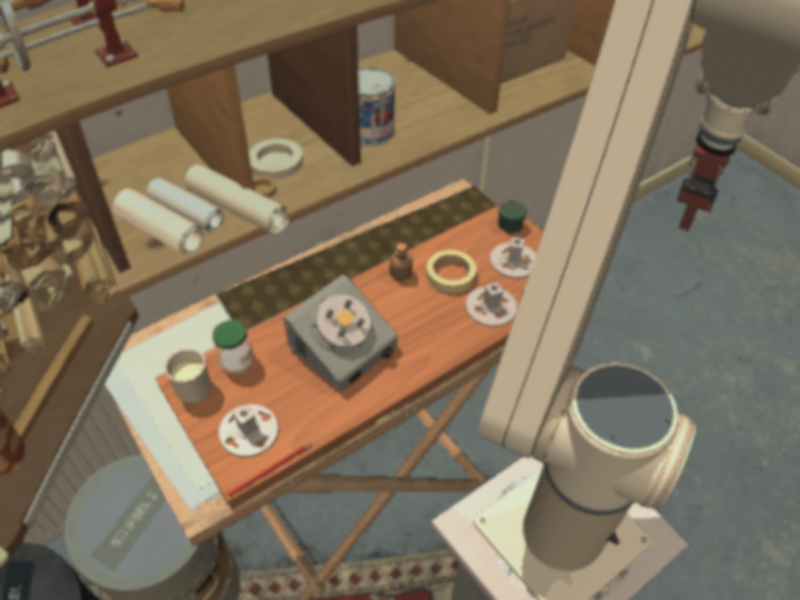

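View pics/d0.png

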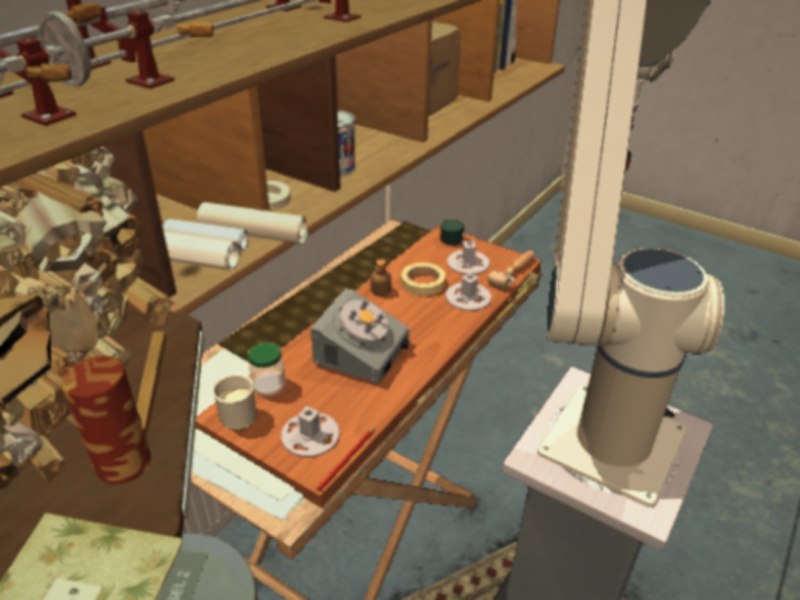

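Pictures 1–2 (scene, side, 800 px): flanges at scene (248,430), (491,305), (513,259); side (310,433), (468,295), (467,262); drive plate at scene (343,320), side (364,318). I'll enlarge them.

```bash
python3 - <<'E'
from h import *
def mont(f,cs,w,h,s):
    im=cv2.imread('pics/'+f+'.png'); return np.hstack([cv2.resize(im[y-h//2:y+h//2,x-w//2:x+w//2],None,fx=s,fy=s,interpolation=cv2.INTER_CUBIC) for x,y in cs])
a=mont('scene0',[(159,275),(314,195),(330,165),(220,205)],50,50,4)
b=mont('side0',[(198,277),(300,189),(299,167),(233,205)],50,50,4)
cv2.imwrite('pics/m0.png',np.vstack([a,b]))
for n,uvs in dict(scene0=[(248,432),(491,306),(514,260)],side0=[(310,434),(468,296),(468,262)]).items():
    print(n,onplane(n,np.array(uvs)*.64,[0,0,42],[0,0,1]).round(1))
print(onplane('scene0',np.array([[343,320]])*.64,[0,0,105+8],[0,0,1]),onplane('side0',np.array([[364,320]])*.64,[0,0,113],[0,0,1]))
E
```

```text
scene0 [[ 445.8  333.4   42. ]
 [ 423.  -203.8   42. ]
 [ 493.7 -331.5   42. ]]
side0 [[ 450.6  333.1   42. ]
 [ 425.1 -201.9   42. ]
 [ 495.5 -328.5   42. ]]
[[512.04836676  88.67494152 113.        ]] [[513.29225525  81.08256153 113.        ]]
```

View pics/m0.png

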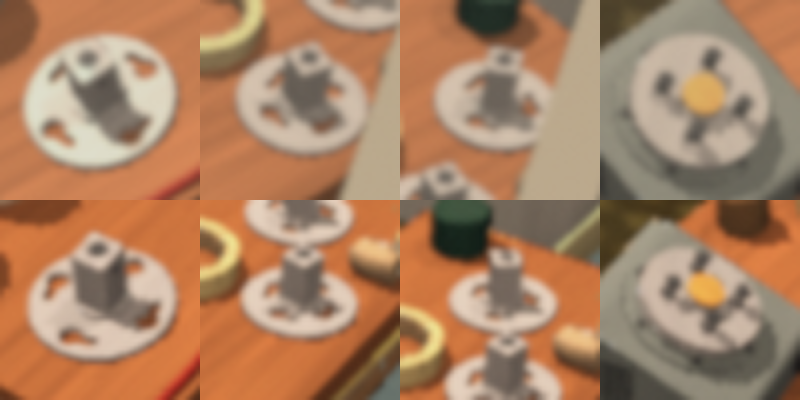

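```bash
cat >> h.py <<'E'
from scipy.spatial.transform import Rotation as Ro
def pose():
    o=ctrl.get_obs(); return np.array(o['ee_pos']),Ro.from_rotvec(o['orientation']),o
def Rdown(yaw, tilt_to=None):
    "tool x down; tool y at angle yaw(deg) from world x"
    x=np.array([0,0,-1.]);c,s=np.cos(np.radians(yaw)),np.sin(np.radians(yaw));y=np.array([c,s,0]);return Ro.from_matrix(np.c_[x,y,np.cross(x,y)])
def rows(p1,R1,n=None,p0=None,R0=None):
    if p0 is None: p0,R0,o=pose(); print('q',np.round(o['qpos'],2),'F',np.round(o['ft_force'],1),'w',round(o['width'],1),'t',o['t'])
    p1=np.array(p1,float)
    rv=(R0.inv()*R1).as_rotvec(degrees=True); d=np.linalg.norm(p1-p0)
    n=n or int(max(np.ceil(d/45),np.ceil(np.linalg.norm(rv)/9),1))
    st=(p1-p0)/n;R=R0;out=[]
    for i in range(n):
        t=R.inv().apply(st)/1000; out.append([*[round(v,4) for v in t],*[round(v,2) for v in rv/n]]); R=R*Ro.from_rotvec(rv/n,degrees=True)
    print('remaining',np.round(R0.inv().apply(p1-p0),2),'rv',rv.round(2)); print(str([[float(v) for v in r] for r in out]).replace(' ',''))
E
python3 - <<'E'
from h import *
p,R,o=pose(); print(R.as_matrix().round(2))
c,D=ray('wrist0',[[256,192],[256,20]]); print('cam in tool',R.inv().apply(c-p).round(1),'dir',R.inv().apply(D).round(2)); print(cal('wrist0')[0])
# uv->ground 42 
print(onplane('wrist0',[[256,192],[0,0],[511,383]],[0,0,42],[0,0,1]).round())
y=R.as_matrix()[:,1]; yaw=np.degrees(np.arctan2(y[1],y[0]));print(yaw)
rows([395,-270,330],R)
E
```

```text
[[-0.    0.43 -0.9 ]
 [ 0.   -0.9  -0.43]
 [-1.   -0.   -0.  ]]
cam in tool [-194.1   -0.   -71.5] dir [[ 0.96  0.01  0.27]
 [ 1.12  0.01 -0.3 ]]
[[291.67495196   0.         252.13362515]
 [  0.         291.67495196 187.46408331]
 [  0.           0.           1.        ]]
[[  249.  -578.    42.]
 [  322.  -237.    42.]
 [  142. -1073.    42.]]
-64.4013197405788
q [-1.14  0.42  1.63 -0.    1.09 -0.02] F [-0.7  0.3  0.5] w 88.1 t 0.15
remaining [-140.97 -210.56 -239.53] rv [0. 0. 0.]
[[-0.0176,-0.0263,-0.0299,0.0,0.0,0.0],[-0.0176,-0.0263,-0.0299,0.0,0.0,0.0],[-0.0176,-0.0263,-0.0299,0.0,0.0,0.0],[-0.0176,-0.0263,-0.0299,0.0,0.0,0.0],[-0.0176,-0.0263,-0.0299,0.0,0.0,0.0],[-0.0176,-0.0263,-0.0299,0.0,0.0,0.0],[-0.0176,-0.0263,-0.0299,0.0,0.0,0.0],[-0.0176,-0.0263,-0.0299,0.0,0.0,0.0]]
```

Request:
carry_out([
  [-0.035,-0.026,-0.03,0,0,0],
  [-0.035,-0.026,-0.03,0,0,0],
  [-0.02,-0.026,-0.03,0,0,0],
  [-0.02,-0.026,-0.03,0,0,0],
  [-0.01,-0.026,-0.03,0,0,0],
  [-0.01,-0.026,-0.03,0,0,0],
  [-0.01,-0.026,-0.03,0,0,0],
  [0,-0.026,-0.03,0,0,0],
])

```text
t: 1.15
ee_pos: [398.8, -264.6, 331.8]
orientation: [1.979, 0.449, -1.979]
ft_force: [0.4, 0.2, -0.8]
width: 87.6
```

```bash
python3 - <<'E'
from h import *
p,R,o=pose(); print(p)
im=grab('wrist','wrist1')['pixels']
cv2.imwrite('pics/w1.png',cv2.resize(im,(800,600),interpolation=cv2.INTER_CUBIC))
print(proj('wrist1',[[424,-203,42],[494,-330,42]])/.64)
E
```

```text
[ 398.80166437 -264.62439046  331.76338255]
[[352.42312069 193.398075  ]
 [491.89701726 184.9379203 ]]
```

View pics/w1.png

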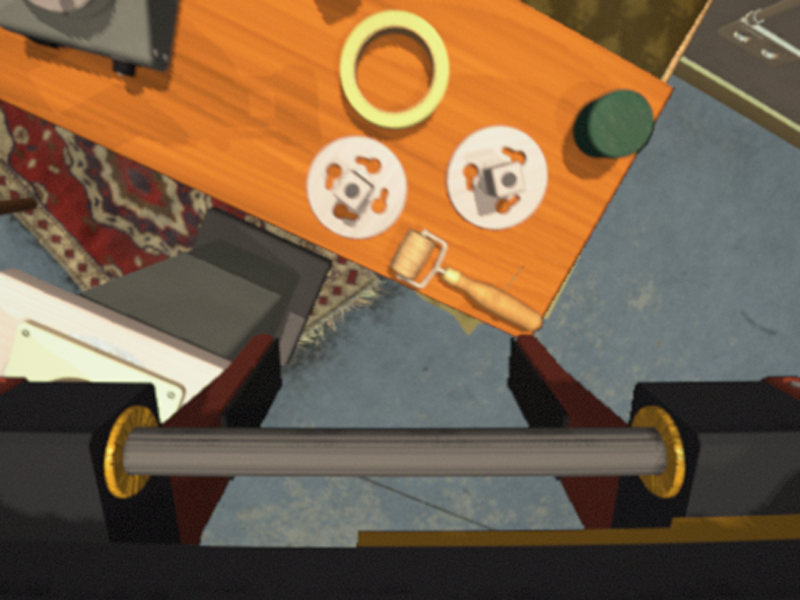

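Picture 4 (wrist): the flange at (355,187) has four keyholes at about 29 mm radius, so it is A. The one at (500,178) has three, so it is B. The far-left one in the scene view is the wide-circle C. Now the exact pose of A.

```bash
cat > meas.py <<'E'
from h import *
def disc(f,c0,hz=42,r=90):
    im=cv2.imread('pics/'+f+'.png'); u,v=proj(f,[[*c0,hz]])[0].astype(int)
    x0,y0=u-r//2,v-r//2; cr=im[y0:y0+r,x0:x0+r]; s=cv2.cvtColor(cr,cv2.COLOR_BGR2HSV)[...,1]
    m=(s<90).astype(np.uint8); n,l,st,ce=cv2.connectedComponentsWithStats(m); k=l[r//2,r//2] or 1+np.argmax(st[1:,4])
    k=1+np.argmax(st[1:,4]); m=(l==k).astype(np.uint8)
    cs,_=cv2.findContours(m,cv2.RETR_EXTERNAL,cv2.CHAIN_APPROX_NONE); h=cv2.convexHull(max(cs,key=cv2.contourArea)).reshape(-1,2)+[x0,y0]
    P=onplane(f,h,[0,0,hz],[0,0,1])[:,:2]
    A=np.c_[2*P,np.ones(len(P))];b=(P**2).sum(1);x=np.linalg.lstsq(A,b,rcond=None)[0];rad=np.sqrt(x[2]+x[:2]@x[:2])
    print('centre',x[:2].round(1),'r',rad.round(1),'res',np.std(np.linalg.norm(P-x[:2],axis=1)).round(2))
    return x[:2]
def rectify(f,o,ax,ay,half,px,out):
    "orthoview of plane through o with axes ax (right), ay (up)"
    im=cv2.imread('pics/'+f+'.png'); g=np.linspace(-half,half,px); X,Y=np.meshgrid(g,-g)
    P=np.array(o)+X[...,None]*np.array(ax)+Y[...,None]*np.array(ay)
    uv=proj(f,P).reshape(px,px,2).astype(np.float32)
    r=cv2.remap(im,uv[...,0],uv[...,1],cv2.INTER_CUBIC); 
    if out: cv2.imwrite('pics/'+out+'.png',r)
    return r
E
python3 - <<'E'
from meas import *
c=disc('wrist1',(424,-203)); disc('wrist1',(494,-330))
a=rectify('wrist1',[*c,42],[1,0,0],[0,1,0],60,400,None)
b=rectify('wrist1',[*c,92],[1,0,0],[0,1,0],60,400,None)
for i in (a,b): cv2.drawMarker(i,(200,200),(255,0,0),0,15,1)
cv2.imwrite('pics/r1.png',np.hstack([a,b]))
E
```

```text
centre [ 430.7 -204.1] r 51.4 res 0.13
centre [ 501.9 -331. ] r 51.5 res 0.13
```

View pics/r1.png

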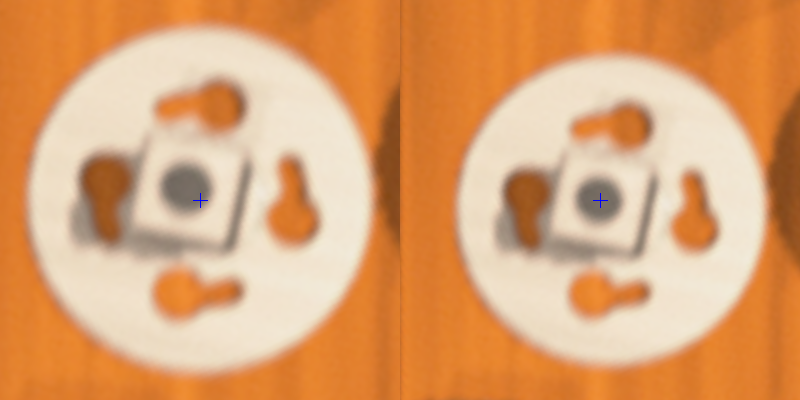

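Picture 5 (rectified, 0.3 mm/px): the hub is centred. Entry holes are at (292,220), (222,105), (178,294), giving radius 28.5–29 mm and a yaw of -12.8°. Flange A's centre is (430.7, -204.1). Next I look at the drive plate.

```bash
python3 - <<'E'
from h import *
rows([400,45,320],Rdown(-87),8)
E
```

```text
q [-0.61  0.05  1.78  0.01  1.31  0.52] F [ 0.9  2.4 -0.5] w 87.9 t 1.2
remaining [  13.71 -276.32 -131.53] rv [22.39 -0.06  0.44]
[[0.0017,-0.0345,-0.0164,2.8,-0.01,0.05],[0.0017,-0.0353,-0.0147,2.8,-0.01,0.05],[0.0016,-0.036,-0.013,2.8,-0.01,0.05],[0.0016,-0.0366,-0.0112,2.8,-0.01,0.05],[0.0016,-0.0371,-0.0094,2.8,-0.01,0.05],[0.0015,-0.0375,-0.0076,2.8,-0.01,0.05],[0.0015,-0.0378,-0.0058,2.8,-0.01,0.05],[0.0015,-0.0381,-0.0039,2.8,-0.01,0.05]]
```

Request:
carry_out([
  [0.002,-0.0345,-0.0164,2.8,0,0],
  [0.002,-0.035,-0.0147,2.8,0,0],
  [0.002,-0.036,-0.013,2.8,0,0],
  [0.002,-0.037,-0.0112,2.8,0,0],
  [0.0016,-0.037,-0.0094,2.8,0,0],
  [0.0015,-0.0375,-0.0076,2.8,0,0],
  [0.0015,-0.038,-0.0058,2.8,0,0],
  [0.0015,-0.038,-0.004,2.8,0,0],
])

```text
t: 2.2
ee_pos: [400.1, 53.2, 318.2]
orientation: [2.204, 0.05, -2.208]
ft_force: [0.2, -0.4, -0.1]
width: 87.6
```

```bash
python3 - <<'E'
from h import *
p,R,o=pose(); print(p)
im=grab('wrist','wrist2')['pixels']
q=proj('wrist2',[[512,85,112]])[0]; print(q)
x,y=int(np.clip(q[0]-100,0,312)),int(np.clip(q[1]-75,0,234)); print(x,y)
cv2.imwrite('pics/w2.png',cv2.resize(im[y:y+150,x:x+200],(800,600),interpolation=cv2.INTER_CUBIC))
E
```

```text
[400.12219382  53.21421196 318.21739126]
[232.64325173  76.07636815]
132 1
```

View pics/w2.png

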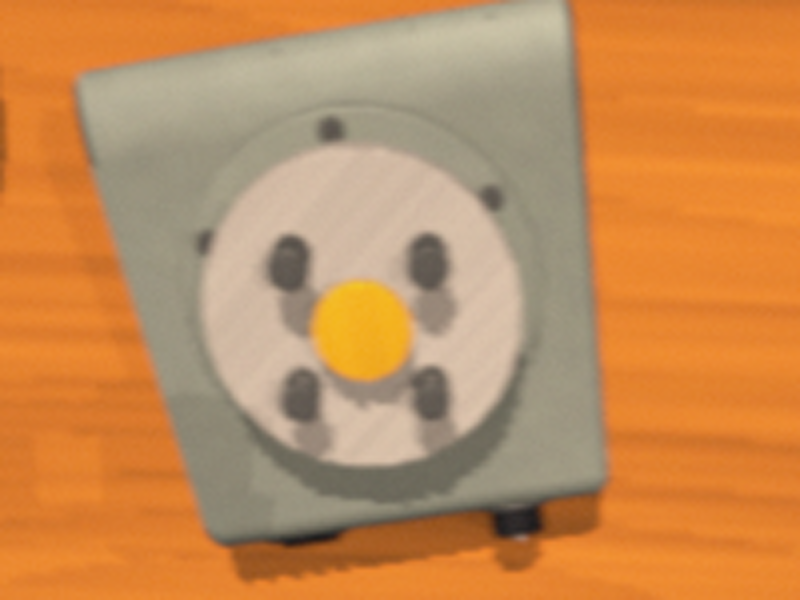

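Picture 6 (crop of the wrist view, 4x, offset 132,1): plate rim centre is about (362,305), brass plunger (361,331), stud heads about (291,265), (428,263), (302,396), (430,392). I'll fit the plate pose.

```bash
cat > fit.py <<'E'
from meas import *
from scipy.optimize import least_squares
f='wrist2'; im=cv2.imread('pics/wrist2.png'); lab=cv2.cvtColor(im,cv2.COLOR_BGR2LAB).astype(int); hsv=cv2.cvtColor(im,cv2.COLOR_BGR2HSV)
yy,xx=np.mgrid[:384,:512]; cu,cv_=132+362/4,1+305/4
roi=np.hypot(xx-cu,yy-cv_)<46
pl=roi&(hsv[...,1]>150)&(np.hypot(xx-cu,yy-cv_-6)<17)
def hull(m):
    cs,_=cv2.findContours(m.astype(np.uint8),cv2.RETR_EXTERNAL,cv2.CHAIN_APPROX_NONE); h=cv2.convexHull(max(cs,key=cv2.contourArea)).reshape(-1,2); return h.astype(float)
a=lab[...,1]-128; print('a plate',a[int(cv_)-22,int(cu)],'console',a[35,int(cu)-45],a[120,190])
thr=(a[int(cv_)-22,int(cu)]+a[35,int(cu)-45])/2
rim=roi&(a>thr); rim=cv2.morphologyEx(rim.astype(np.uint8),cv2.MORPH_OPEN,np.ones((5,5)))
H1,H2=hull(rim),hull(pl); print(cv2.fitEllipse(H1.astype(np.float32)),cv2.fitEllipse(H2.astype(np.float32)))
def frame(psi):
    t=np.radians(25); n=np.array([-np.sin(t)*np.cos(psi),-np.sin(t)*np.sin(psi),np.cos(t)])
    x=np.array([np.cos(t)*np.cos(psi),np.cos(t)*np.sin(psi),np.sin(t)]); return x,np.cross(n,x),n
def res(q,full=False):
    c=q[:3];x,y,n=frame(q[3]);out=[]
    for h,off,r in((H1,0,50),(H2,11,15.5)):
        P=onplane(f,h,c+off*n,n)-c-off*n
        out.append(np.hypot(P@x,P@y)-r-q[4]*(off==0)-q[5]*(off>0))
    return np.r_[np.concatenate(out),np.array(q[4:])*1]
if __name__=='__main__':
    s=least_squares(res,[512,85,110,0,0,0],loss='soft_l1'); q=s.x; print(q.round(3),'psi deg',np.degrees(q[3]),'rms',np.sqrt(np.mean(s.fun**2)))
    cov=np.linalg.inv(s.jac.T@s.jac); print('sd',np.sqrt(np.diag(cov))*np.array([1,1,1,57,1,1])*.4)
    np.save('plate.npy',q)
    # console edges -> psi
    P=onplane(f,np.array([[80,75],[570,0]])/4+[132,1],[0,0,134],[0,0,1]); d=P[0]-P[1]; print('back edge',P.round(1),np.linalg.norm(d),np.degrees(np.arctan2(-d[0],d[1])))
    P=onplane(f,np.array([[212,541],[603,487]])/4+[132,1],[0,0,76],[0,0,1]); d=P[0]-P[1]; print('front edge',P.round(1),np.linalg.norm(d),np.degrees(np.arctan2(-d[0],d[1])))
    x,y,n=frame(q[3]); c=q[:3]
    ims=[rectify(f,c+h*n,-y,x,52,400,None) for h in(16,0)]
    for i in ims: cv2.drawMarker(i,(200,200),(255,0,0),0,15,1)
    for k,r in ((0,29/104*400),(1,50/104*400)): cv2.circle(ims[k],(200,200),int(r),(0,255,0),1)
    cv2.circle(ims[0],(200,200),int(29/104*400),(0,255,0),1)
    cv2.imwrite('pics/r2.png',np.hstack(ims))
E
python3 fit.py
```

```text
a plate 5 console -1 -1
((222.17970275878906, 76.69049072265625), (78.86050415039062, 82.43221282958984), 139.53948974609375) ((222.028564453125, 83.2145004272461), (23.630752563476562, 25.19925308227539), 146.52267456054688)
[ 5.04946e+02  9.61620e+01  1.30241e+02  6.42900e+00 -9.00000e-02
 -6.41000e-01] psi deg 368.37907008903613 rms 0.39585473570663554
sd [0.2591726  0.33920001 2.99900731 0.9731293  0.38466038 0.14759303]
back edge [[570.  180.4 134. ]
 [594.6  36.8 134. ]] 145.63542534727424 9.700908174213625
front edge [[428.6 156.7  76. ]
 [453.8  12.9  76. ]] 145.9522155913433 9.964573745256505
```

View pics/r2.png

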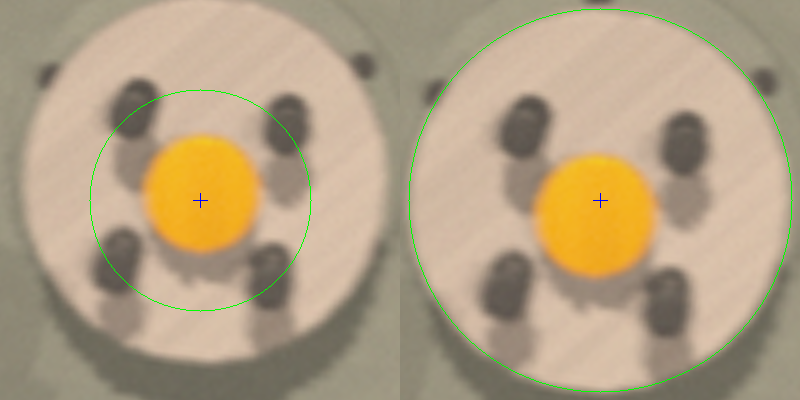

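```bash
cat > tri.py <<'E'
from fit import *
def yel(f,near):
    im=cv2.imread('pics/'+f+'.png'); b,g,r=[im[...,i].astype(float) for i in range(3)]
    w=np.clip((r-b)-np.clip(2.0*(r-g),0,None)-20,0,None)  # yellow, not orange
    yy,xx=np.mgrid[:384,:512]; w*=np.hypot(xx-near[0],yy-near[1])<16
    return np.array([(w*xx).sum()/w.sum(),(w*yy).sum()/w.sum()])
if __name__=='__main__':
    obs=[('scene0',yel('scene0',(220.7,203.2))),('side0',yel('side0',(234.5,202.2))),('wrist2',H2.mean(0)*0+cv2.fitEllipse(H2.astype(np.float32))[0])]
    print(obs)
    def r(P,o): return np.concatenate([(proj(f,[P])[0]-uv) for f,uv in o])
    for o in(obs,obs[:2],[obs[0],obs[2]],[obs[1],obs[2]]):
        s=least_squares(r,[505,92,120],args=(o,)); print(s.x.round(1),s.fun.round(2))
    s=least_squares(r,[505,92,120],args=(obs,)); 
    # fix psi, depth
    for psi in (8.4,9.8):
        x,y,n=frame(np.radians(psi)); c=s.x-11*n
        rr=lambda q:np.r_[res([q[0],q[1],c[2]+q[2]*0,np.radians(psi),q[3],q[4]])]
        ss=least_squares(rr,[c[0],c[1],0,0,0],loss='soft_l1'); print(psi,'tri c',c.round(1),'fit c',ss.x.round(2),np.sqrt(np.mean(ss.fun**2)))
E
python3 tri.py
```

```text
a plate 5 console -1 -1
((222.17970275878906, 76.69049072265625), (78.86050415039062, 82.43221282958984), 139.53948974609375) ((222.028564453125, 83.2145004272461), (23.630752563476562, 25.19925308227539), 146.52267456054688)
[('scene0', array([219.45360825, 202.30584192])), ('side0', array([233.71390374, 201.78609626])), ('wrist2', array([222.02856445,  83.21450043]))]
[500.4  95.4 139.8] [-0.16 -0.01 -0.27 -0.05  0.1   0.13]
[499.8  95.2 140. ] [ 0.04  0.06 -0.05 -0.05]
[500.5  95.5 139.8] [-0.19 -0.03  0.06  0.05]
[500.4  95.5 139.8] [-0.29 -0.04  0.06  0.09]
8.4 tri c [505.   96.1 129.8] fit c [ 5.04980e+02  9.62100e+01  7.71099e+03 -4.00000e-02 -6.20000e-01] 0.3958898766161075
9.8 tri c [505.   96.2 129.8] fit c [ 5.0498e+02  9.6200e+01 -5.1407e+02 -6.0000e-02 -6.3000e-01] 0.40347452755834845
```

The three-camera triangulation agrees with the rim fit (0.3 px residual): plate centre (505.0, 96.2, 129.9), psi about 9.7°, studs at 37.7° mod 90. Picture 7's head diagonals measure 57–57.5 mm, so they check. Now to grasp A.

```bash
python3 - <<'E'
from h import *
rows([430.7,-204.1,150],Rdown(-12.8),10)
E
```

```text
q [ 0.1  -0.07  1.93  0.01  1.28  1.63] F [-0.4  0.3 -0.5] w 87.7 t 2.25
remaining [165.38 263.05 -21.4 ] rv [-75.09  -0.29   0.56]
[[0.0165,0.0263,-0.0021,-7.51,-0.03,0.06],[0.0166,0.0263,0.0013,-7.51,-0.03,0.06],[0.0166,0.0259,0.0047,-7.51,-0.03,0.06],[0.0166,0.0251,0.0081,-7.51,-0.03,0.06],[0.0166,0.0238,0.0113,-7.51,-0.03,0.06],[0.0167,0.0221,0.0143,-7.51,-0.03,0.06],[0.0167,0.02,0.017,-7.51,-0.03,0.06],[0.0167,0.0176,0.0195,-7.51,-0.03,0.06],[0.0168,0.0149,0.0216,-7.51,-0.03,0.06],[0.0168,0.0119,0.0234,-7.51,-0.03,0.06]]
```

Request:
carry_out([
  [0.0165,0.0263,-0.002,-7.5,0,0],
  [0.0166,0.0263,0.0013,-7.5,0,0],
  [0.0166,0.026,0.0047,-7.5,0,0],
  [0.0166,0.025,0.008,-7.5,0,0],
  [0.0166,0.0238,0.0113,-7.5,0,0],
  [0.0167,0.022,0.0143,-7.5,0,0],
  [0.0167,0.02,0.017,-7.5,0,0],
  [0.0167,0.0176,0.0195,-7.5,0,0],
], grip=0.3)

```text
t: 3.25
ee_pos: [428.9, -155.0, 179.2]
orientation: [1.536, 0.975, -1.526]
ft_force: [0.3, 0.1, 0.1]
width: 61.0
```

```bash
python3 - <<'E'
from h import *
rows([430.7,-204.1,150],Rdown(-12.8),3)
E
```

```text
q [-0.38  0.19  2.    0.01  0.96  0.06] F [0.3 0.1 0.1] w 61.0 t 3.25
remaining [28.63 22.89 43.86] rv [-12.65  -0.57   0.21]
[[0.0095,0.0076,0.0146,-4.22,-0.19,0.07],[0.0096,0.0065,0.0151,-4.22,-0.19,0.07],[0.0097,0.0054,0.0155,-4.22,-0.19,0.07]]
```

Request:
carry_out([
  [0.0095,0.0076,0.0146,-4.2,-0.2,0.1],
  [0.0096,0.0065,0.015,-4.2,-0.2,0.1],
  [0.0097,0.0054,0.0155,-4.2,-0.2,0.1],
  [0,0,0,0,0,0],
])

```text
t: 3.75
ee_pos: [429.2, -207.2, 147.0]
orientation: [1.368, 1.099, -1.371]
ft_force: [-1.2, -0.1, 0.4]
width: 61.6
```

```bash
python3 - <<'E'
from h import *
print(pose()[0])
rows([430.7,-204.1,51],Rdown(-12.8),4)
E
```

```text
[ 429.21686072 -207.20413428  146.97308391]
q [-0.47  0.27  1.98 -0.    0.89 -0.25] F [-1.2 -0.1  0.4] w 61.6 t 3.75
remaining [95.97  1.01 -3.37] rv [0.24 0.01 0.14]
[[0.024,0.0003,-0.0008,0.06,0.0,0.03],[0.024,0.0002,-0.0008,0.06,0.0,0.03],[0.024,0.0002,-0.0008,0.06,0.0,0.03],[0.024,0.0002,-0.0008,0.06,0.0,0.03]]
```

Request:
carry_out([
  [0.024,0.001,-0.0016,0.2,0,0.1],
  [0.024,0,-0.0016,0,0,0],
  [0.024,0,0,0,0,0],
  [0.015,0,0,0,0,0],
  [0.006,0,0,0,0,0],
  [0,0,0,0,0,0],
])

```text
t: 4.5
ee_pos: [432.4, -203.1, 53.8]
orientation: [1.378, 1.089, -1.375]
ft_force: [0.5, 0.7, 0.2]
width: 61.3
```

```bash
python3 - <<'E'
from h import *
print(pose()[0])
rows([430.7,-204.1,51],Rdown(-12.8),1)
E
```

```text
[ 432.41930757 -203.06338687   53.82875401]
q [-0.46  0.43  2.04  0.    0.67 -0.23] F [0.5 0.7 0.2] w 61.3 t 4.5
remaining [ 2.83 -1.44  1.4 ] rv [-0.39  0.   -0.14]
[[0.0028,-0.0014,0.0014,-0.39,0.0,-0.14]]
```

Request:
carry_out([
  [0.002,-0.001,0.001,-0.3,0,0],
  [0,0,0,0,0,0],
])

```text
t: 4.75
ee_pos: [432.0, -204.3, 52.8]
orientation: [1.374, 1.09, -1.37]
ft_force: [-0.5, 1.1, -0.7]
width: 61.6
```

Request:
carry_out([
  [0,0,0,0,0,0],
  [0,0,0,0,0,0],
  [0,0,0,0,0,0],
  [0,0,0,0,0,0],
], grip=1)

```text
t: 5.25
ee_pos: [431.9, -204.3, 53.6]
orientation: [1.374, 1.09, -1.37]
ft_force: [-2.6, 1.8, 0.4]
width: 27.8
```

```bash
python3 - <<'E'
from h import *
p,R,o=pose();print(p,R.as_matrix().round(3)[:,1],o['ft_force'],o['width'])
E
```

```text
[ 431.89058635 -204.34763212   53.55159118] [ 0.975 -0.223  0.005] [-2.56123148  1.766471    0.38308058] 27.784794487648664
```

Request:
carry_out([
  [-0.015,0,0,0,0,0],
  [-0.03,0,0,0,0,0],
  [-0.04,0,0,0,0,0],
  [-0.04,0,0,0,0,0],
  [-0.04,0,0,0,0,0],
  [-0.01,0,0,0,0,0],
])

```text
t: 6.0
ee_pos: [430.1, -203.4, 236.2]
orientation: [1.374, 1.091, -1.371]
ft_force: [1.0, -0.1, -3.2]
width: 27.6
```

```bash
cat > pl.py <<'E'
from h import *
C=np.array([505.0,96.2,129.9]); PSI=9.7; PH=37.7; G=17.3
def frame(psi=PSI):
    t=np.radians(25);s=np.radians(psi); n=np.array([-np.sin(t)*np.cos(s),-np.sin(t)*np.sin(s),np.cos(t)])
    x=np.array([np.cos(t)*np.cos(s),np.cos(t)*np.sin(s),np.sin(t)]); return x,np.cross(n,x),n
X,Y,N=frame()
def Rpl(th):
    a=np.radians(th); y=np.cos(a)*X+np.sin(a)*Y; return Ro.from_matrix(np.c_[-N,y,np.cross(-N,y)])
def go(h,th=PH,n=None,dx=0,dy=0): rows(C+N*(h+G)+dx*X+dy*Y,Rpl(th),n)
def where():
    p,R,o=pose(); d=p-C; y=R.as_matrix()[:,1]; print('plate xyz',(d@X).round(2),(d@Y).round(2),'h',(d@N-G).round(2),'th',np.degrees(np.arctan2(y@Y,y@X)).round(2),'tilt err',np.degrees(np.arccos(-R.as_matrix()[:,0]@N)).round(2)); f=o['ft_force']; print('F xyz',(f@X).round(1),(f@Y).round(1),(f@N).round(1),'w',o['width'],'t',o['t'],'M',np.round(o['moment'],2),'q',np.round(o['qpos'],2))
E
python3 - <<'E'
from pl import *
where(); go(80,n=8)
E
```

```text
plate xyz -67.73 -282.75 h 131.53 th -24.63 tilt err 24.8
F xyz -0.5 -0.3 -3.3 w 27.599413480790876 t 6.0 M [-0.02 -0.05 -0.01] q [-0.47  0.14  1.91  0.    1.09 -0.24]
q [-0.47  0.14  1.91  0.    1.09 -0.24] F [ 1.  -0.1 -3.2] w 27.6 t 6.0
remaining [  17.88  -31.99 -292.99] rv [-59.31  -3.31  25.75]
[[0.0022,-0.004,-0.0366,-7.41,-0.41,3.22],[0.0019,0.0006,-0.0369,-7.41,-0.41,3.22],[0.0018,0.0053,-0.0365,-7.41,-0.41,3.22],[0.0019,0.0099,-0.0355,-7.41,-0.41,3.22],[0.0024,0.0142,-0.034,-7.41,-0.41,3.22],[0.003,0.0184,-0.0319,-7.41,-0.41,3.22],[0.004,0.0221,-0.0293,-7.41,-0.41,3.22],[0.0051,0.0255,-0.0262,-7.41,-0.41,3.22]]
```

Request:
carry_out([
  [0.002,-0.004,-0.0366,-7.4,-0.4,3.2],
  [0.002,0.0006,-0.037,-7.4,-0.4,3.2],
  [0.002,0.0053,-0.0365,-7.4,-0.4,3.2],
  [0.002,0.01,-0.0355,-7.4,-0.4,3.2],
  [0.0024,0.0142,-0.034,-7.4,-0.4,3.2],
  [0.003,0.0184,-0.032,-7.4,-0.4,3.2],
  [0.004,0.022,-0.0293,-7.4,-0.4,3.2],
  [0.005,0.0255,-0.0262,-7.4,-0.4,3.2],
])

```text
t: 7.0
ee_pos: [455.9, 96.8, 211.0]
orientation: [0.695, 1.116, -0.351]
ft_force: [1.5, -0.3, -3.1]
width: 27.5
```

```bash
python3 - <<'E'
from pl import *
where(); go(60,n=2)
E
```

```text
plate xyz -9.46 8.89 h 76.6 th 39.2 tilt err 0.45
F xyz -0.1 -0.6 -3.4 w 27.51146321238189 t 7.0 M [-0.05  0.23  0.03] q [ 0.18 -0.04  2.25  0.01  0.49 -0.68]
q [ 0.18 -0.04  2.25  0.01  0.49 -0.68] F [ 1.5 -0.3 -3.1] w 27.5 t 7.0
remaining [16.53  1.63 12.98] rv [ 1.51 -0.36 -0.27]
[[0.0083,0.0008,0.0065,0.75,-0.18,-0.14],[0.0083,0.0009,0.0065,0.75,-0.18,-0.14]]
```

Request:
carry_out([
  [0.008,0.001,0.0065,0.7,-0.2,-0.1],
  [0.008,0.001,0.0065,0.7,-0.2,-0.1],
  [0.01,0,0,0,0,0],
  [0.01,0,0,0,0,0],
  [0,0,0,0,0,0],
])

```text
t: 7.62
ee_pos: [479.9, 91.1, 177.3]
orientation: [0.713, 1.113, -0.376]
ft_force: [0.9, -0.1, -2.0]
width: 27.5
```

```bash
python3 - <<'E'
from pl import *
where(); go(24,n=2)
from meas import *
for n in('scene','side','wrist'): grab(n,n+'3')
ims=[]
for n in('scene3','side3'):
    q=proj(n,[C+N*30])[0].astype(int); im=cv2.imread('pics/'+n+'.png')[q[1]-40:q[1]+40,q[0]-40:q[0]+40]; ims.append(cv2.resize(im,(400,400),interpolation=cv2.INTER_CUBIC))
cv2.imwrite('pics/m3.png',np.hstack(ims))
E
```

```text
plate xyz -3.18 -0.79 h 36.51 th 37.64 tilt err 0.33
F xyz -0.1 -0.2 -2.2 w 27.49888298039531 t 7.625 M [-0.03  0.29 -0.04] q [ 0.16  0.07  2.24  0.01  0.4  -0.67]
q [ 0.16  0.07  2.24  0.01  0.4  -0.67] F [ 0.9 -0.1 -2. ] w 27.5 t 7.625
remaining [12.49  3.07  1.36] rv [-0.06 -0.18  0.28]
[[0.0062,0.0015,0.0007,-0.03,-0.09,0.14],[0.0062,0.0015,0.0007,-0.03,-0.09,0.14]]
```

View pics/m3.png

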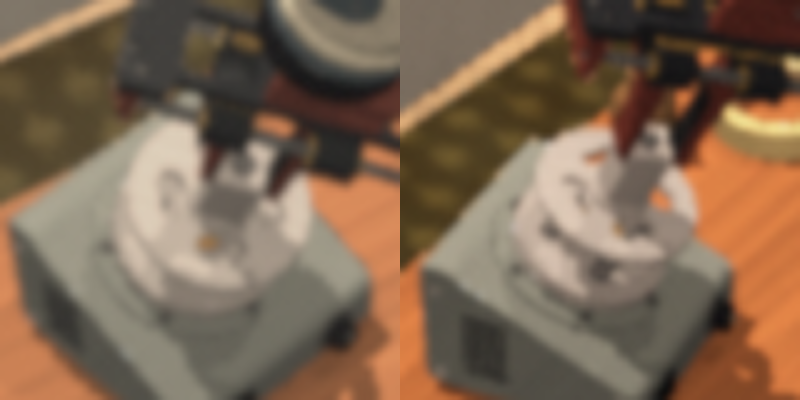

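Picture 8: the flange is square and roughly coaxial above the plate, with the plunger visible through a keyhole. I'll lower it onto the heads.

Request:
carry_out([
  [0.006,0.0015,0.0007,0,-0.1,0.1],
  [0.006,0.0015,0.0007,0,-0.1,0.1],
  [0,0,0,0,0,0],
])

```text
t: 8.15
ee_pos: [488.7, 93.8, 169.1]
orientation: [0.714, 1.106, -0.372]
ft_force: [0.2, 0.2, -2.4]
width: 27.9
```

```bash
python3 - <<'E'
from pl import *
where(); go(18,n=2)
E
```

```text
plate xyz 1.6 0.34 h 25.17 th 37.67 tilt err 0.18
F xyz -0.8 0.1 -2.3 w 27.931824325857576 t 8.15 M [-0.06  0.33 -0.05] q [ 0.16  0.1   2.24  0.    0.36 -0.66]
q [ 0.16  0.1   2.24  0.    0.36 -0.66] F [ 0.2  0.2 -2.4] w 27.9 t 8.15
remaining [ 7.17 -1.48 -0.73] rv [-0.03  0.14 -0.1 ]
[[0.0036,-0.0007,-0.0004,-0.01,0.07,-0.05],[0.0036,-0.0007,-0.0004,-0.01,0.07,-0.05]]
```

```bash
cat >> pl.py <<'E'
def avg(k=5):
    ps,fs,rs=[],[],[]
    for i in range(k):
        ctrl.get_image('side'); p,R,o=pose(); ps.append(p);fs.append(o['ft_force']);rs.append(R.as_matrix())
    R=Ro.from_matrix(rs).mean(); p=np.mean(ps,0); f=np.mean(fs,0); d=p-C; y=R.as_matrix()[:,1]
    print('sd',np.std(ps,0).round(2),'plate xyz',(d@X).round(2),(d@Y).round(2),'h',(d@N-G).round(2),'th',np.degrees(np.arctan2(y@Y,y@X)).round(2),'F',(f@X).round(1),(f@Y).round(1),(f@N).round(1),'w',round(o['width'],1),'t',o['t'])
    return p,R
def goa(h,th=PH,n=1,dx=0,dy=0): p,R=avg(); rows(C+N*(h+G)+dx*X+dy*Y,Rpl(th),n,p,R)
E
python3 -c "
from pl import *
goa(18,n=2)"
```

```text
sd [0.02 0.02 0.12] plate xyz 1.67 0.3 h 25.49 th 37.67 F -0.8 -0.2 -2.0 w 27.4 t 8.4
remaining [ 7.49 -1.52 -0.8 ] rv [-0.03  0.16 -0.12]
[[0.0037,-0.0008,-0.0004,-0.01,0.08,-0.06],[0.0037,-0.0008,-0.0004,-0.01,0.08,-0.06]]
```

Request:
carry_out([
  [0.004,-0.0015,-0.0008,0,0.2,-0.1],
  [0.002,0,0,0,0,0],
  [0,0,0,0,0,0],
])

```text
t: 8.78
ee_pos: [489.8, 93.6, 163.1]
orientation: [0.715, 1.109, -0.372]
ft_force: [0.2, -0.3, -2.5]
width: 27.2
```

```bash
python3 -c "
from pl import *
goa(10,n=4)"
```

```text
sd [0.03 0.02 0.08] plate xyz 0.14 -0.03 h 19.5 th 37.67 F -1.3 0.2 -2.2 w 27.6 t 9.025
remaining [ 9.5  -0.11 -0.1 ] rv [-0.03 -0.03 -0.05]
[[0.0024,-0.0,-0.0,-0.01,-0.01,-0.01],[0.0024,-0.0,-0.0,-0.01,-0.01,-0.01],[0.0024,-0.0,-0.0,-0.01,-0.01,-0.01],[0.0024,-0.0,-0.0,-0.01,-0.01,-0.01]]
```

Centred to 0.15 mm. Lowering in small steps.

Request:
carry_out([
  [0.002,0,0,0,0,0],
  [0.002,0,0,0,0,0],
  [0.0015,0,0,0,0,0],
])

```text
t: 9.4
ee_pos: [491.8, 94.2, 159.2]
orientation: [0.715, 1.108, -0.371]
ft_force: [-21.4, -0.7, 28.9]
width: 27.5
```

```bash
python3 -c "
from pl import *
goa(10,n=4)"
```

```text
sd [0.09 0.04 0.16] plate xyz -0.18 0.41 h 14.61 th 37.69 F -3.2 4.0 7.1 w 28.1 t 9.65
remaining [ 4.6  -0.11  0.44] rv [-0.01 -0.05 -0.06]
[[0.0012,-0.0,0.0001,-0.0,-0.01,-0.02],[0.0012,-0.0,0.0001,-0.0,-0.01,-0.02],[0.0012,-0.0,0.0001,-0.0,-0.01,-0.02],[0.0012,-0.0,0.0001,-0.0,-0.01,-0.02]]
```

Contact at h≈15, so it is resting on the heads. A look through the entry holes should show which way it is off.

```bash
python3 -c "
from pl import *
from meas import *
grab('wrist','wrist4')
ims=[rectify('wrist4',C+N*20.5,-Y,X,54,400,None)]
im=cv2.imread('pics/scene4.png') if 0 else grab('side','side4')['pixels']
q=proj('side4',[C+N*22])[0].astype(int); ims.append(cv2.resize(im[q[1]-28:q[1]+28,q[0]-28:q[0]+28],(400,400),interpolation=cv2.INTER_CUBIC))
cv2.imwrite('pics/m4.png',np.hstack(ims))"
```

```text
(no output)
```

View pics/m4.png

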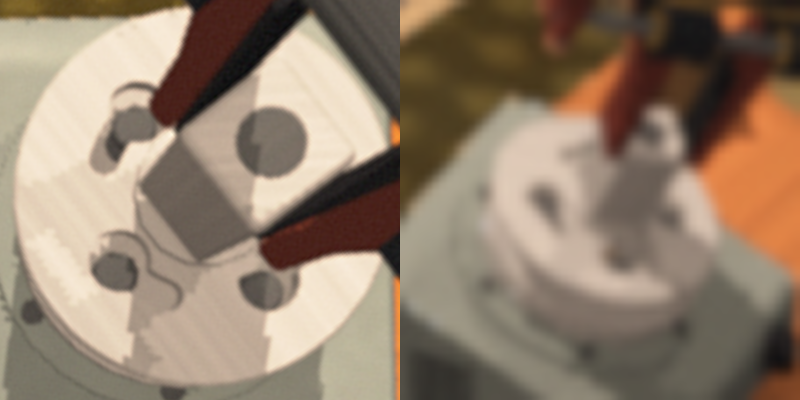

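Picture 9 (left: rectified, 0.27 mm/px): the heads at (137,123), (115,270), (266,288) sit almost inside the entry holes. After parallax they lie about 1.1 mm right (-Y) and 0.4 mm low. The angle is right, so I'll back off 1 mm, shift and lower again.

Request:
carry_out([
  [-0.002,0,0,0,0,0],
  [0,-0.001,0.0006,0,0,0],
  [0,0,0,0,0,0],
])

```text
t: 10.12
ee_pos: [490.7, 92.6, 159.7]
orientation: [0.715, 1.109, -0.372]
ft_force: [-1.4, 0.3, -2.2]
width: 27.8
```

```bash
python3 -c "
from pl import *
goa(13,dx=-.6,dy=-.7,n=1)"
```

```text
sd [0.03 0.03 0.02] plate xyz -0.77 -1.05 h 15.93 th 37.67 F -2.0 0.1 -1.7 w 27.2 t 10.375
remaining [ 2.93  0.35 -0.17] rv [-0.03 -0.06 -0.02]
[[0.0029,0.0004,-0.0002,-0.03,-0.06,-0.02]]
```

Request:
carry_out([
  [0.001,0.0004,-0.0002,0,0,0],
  [0.001,0,0,0,0,0],
  [0.001,0,0,0,0,0],
])

```text
t: 10.75
ee_pos: [491.7, 93.3, 156.7]
orientation: [0.714, 1.11, -0.372]
ft_force: [-1.3, -0.2, -2.3]
width: 27.6
```

```bash
python3 -c "
from pl import *
goa(9,dx=-.6,dy=-.7,n=4)"
```

```text
sd [0.01 0.02 0.05] plate xyz -0.94 -0.61 h 12.72 th 37.67 F -2.0 -0.1 -2.4 w 27.8 t 11.0
remaining [3.72 0.21 0.29] rv [-0.03 -0.08  0.01]
[[0.0009,0.0001,0.0001,-0.01,-0.02,0.0],[0.0009,0.0001,0.0001,-0.01,-0.02,0.0],[0.0009,0.0001,0.0001,-0.01,-0.02,0.0],[0.0009,0.0001,0.0001,-0.01,-0.02,0.0]]
```

It passed the heads without force. Now I press it in against the spring.

Request:
carry_out([
  [0.002,0,0,0,0,0],
  [0.002,0,0,0,0,0],
  [0.002,0,0,0,0,0],
  [0.0015,0,0,0,0,0],
])

```text
t: 11.5
ee_pos: [494.9, 93.9, 150.0]
orientation: [0.714, 1.11, -0.372]
ft_force: [-3.7, -1.9, 3.5]
width: 27.9
```

```bash
python3 -c "
from pl import *
goa(3,dx=-.6,dy=-.7,n=2)"
```

```text
sd [0.04 0.01 0.06] plate xyz -0.92 -0.58 h 5.3 th 37.67 F -2.5 0.1 4.7 w 27.3 t 11.75
remaining [2.3  0.18 0.29] rv [-0.03 -0.07 -0.01]
[[0.0011,0.0001,0.0001,-0.01,-0.04,-0.0],[0.0011,0.0001,0.0001,-0.01,-0.04,-0.0]]
```

Request:
carry_out([
  [0.0015,0,0,0,0,0],
  [0.0005,0,0,5,0,0],
  [0,0,0,5,0,0],
])

```text
t: 12.12
ee_pos: [496.2, 94.3, 148.6]
orientation: [0.873, 1.084, -0.475]
ft_force: [-5.2, 0.0, 3.9]
width: 27.1
```

```bash
python3 -c "
from pl import *
goa(3.5,th=22,dx=-.9,dy=-.6,n=1)"
```

```text
sd [0.02 0.02 0.01] plate xyz -0.24 -0.43 h 3.46 th 27.54 F -2.4 1.2 5.1 w 27.8 t 12.375
remaining [-0.04 -0.66 -0.16] rv [ 5.54 -0.04 -0.07]
[[-0.0,-0.0007,-0.0002,5.54,-0.04,-0.07]]
```

Turning freely. Continuing.

Request:
carry_out([
  [0,-0.0005,0,5,0,0],
  [0,0,0,5,0,0],
  [0,0,0,4,0,0],
])

```text
t: 12.75
ee_pos: [496.3, 94.6, 148.8]
orientation: [1.085, 1.04, -0.613]
ft_force: [-4.5, 3.9, 4.8]
width: 27.3
```

```bash
python3 -c "
from pl import *
goa(3.5,th=5.7,dx=-.6,dy=-.6,n=2)"
```

```text
sd [0.02 0.01 0.02] plate xyz -0.07 -0.06 h 3.6 th 13.6 F -2.5 4.2 5.0 w 27.5 t 13.0
remaining [ 0.1  -0.65  0.4 ] rv [ 7.9  -0.09 -0.13]
[[0.0,-0.0003,0.0002,3.95,-0.04,-0.06],[0.0,-0.0003,0.0002,3.95,-0.04,-0.06]]
```

Request:
carry_out([
  [0,0,0,4,0,0],
  [0,0,0,3.5,0,0],
  [0,0,0,0,0,0],
])

```text
t: 13.38
ee_pos: [496.2, 95.1, 148.8]
orientation: [1.197, 1.012, -0.687]
ft_force: [-4.9, -0.1, 2.7]
width: 27.7
```

```bash
python3 -c "
from pl import *
goa(3.5,th=5.7,n=1); print(pose()[2]['moment'])
from meas import *
grab('wrist','wrist5')
ims=[rectify('wrist5',C+N*9.5,-Y,X,54,400,None)]
im=grab('scene','scene5')['pixels']
q=proj('scene5',[C+N*15])[0].astype(int); ims.append(cv2.resize(im[q[1]-28:q[1]+28,q[0]-28:q[0]+28],(400,400),interpolation=cv2.INTER_CUBIC))
cv2.imwrite('pics/m5.png',np.hstack(ims))"
```

```text
sd [0.01 0.01 0.01] plate xyz -0.03 0.34 h 3.64 th 6.24 F -2.4 1.3 4.8 w 27.3 t 13.625
remaining [ 0.14 -0.01  0.34] rv [ 0.54 -0.12 -0.13]
[[0.0001,-0.0,0.0003,0.54,-0.12,-0.13]]
[0.15412597 0.64146215 0.11966434]
```

View pics/m5.png

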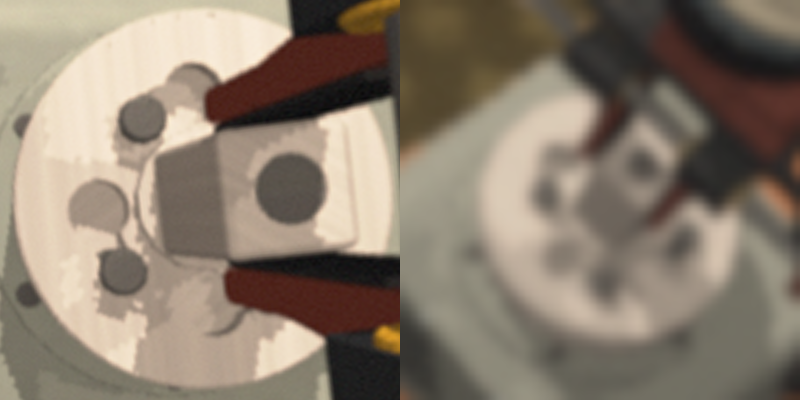

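Picture 10: the heads at (142,117) and (123,271) sit over the slot ends, clear of the empty entry holes at (195,85) and (98,207), so it is locked. I'll let the spring lift it under the heads, then open and back straight off.

Request:
carry_out([
  [-0.001,0,0,0.5,0,0],
  [-0.001,0,0,0,0,0],
  [0,0,0,0,0,0],
])

```text
t: 14.1
ee_pos: [495.4, 94.9, 150.7]
orientation: [1.205, 1.009, -0.692]
ft_force: [-3.4, 0.7, 3.2]
width: 27.5
```

Request:
carry_out([
  [0,0,0,0,0,0],
  [0,0,0,0,0,0],
  [0,0,0,0,0,0],
  [0,0,0,0,0,0],
], grip=0.4)

```text
t: 14.6
ee_pos: [497.4, 94.9, 151.6]
orientation: [1.206, 1.006, -0.69]
ft_force: [-0.2, 0.1, -0.4]
width: 52.0
```

```bash
python3 -c "
from pl import *
avg()"
```

```text
sd [0.08 0.01 0.05] plate xyz 2.04 -0.02 h 5.64 th 5.7 F -0.1 0.4 -0.2 w 52.9 t 14.85
```

Request:
carry_out([
  [-0.015,0,0,0,0,0],
  [-0.03,0,0,0,0,0],
  [-0.04,0,0,0,0,0],
  [-0.04,0,0,0,0,0],
  [-0.03,0,0,0,0,0],
  [0,0,0,0,0,0],
  [0,0,0,0,0,0],
])

```text
t: 15.72
ee_pos: [429.6, 83.0, 294.7]
orientation: [1.205, 1.007, -0.691]
ft_force: [-0.3, -0.9, -0.2]
width: 52.9
```

```bash
python3 -c "
from pl import *
from meas import *
avg(2)
grab('wrist','wrist6');grab('scene','scene6');grab('side','side6')
a=rectify('wrist6',C+N*12,-Y,X,60,400,None); b=rectify('wrist6',C+N*62,-Y,X,60,400,None)
for i in(a,b): cv2.drawMarker(i,(200,200),(255,0,0),0,15,1)
cv2.circle(a,(200,200),int(52/60*200),(0,255,0),1)
cv2.imwrite('pics/m6.png',np.vstack([np.hstack([a,b])]))
cv2.imwrite('pics/s6.png',cv2.resize(cv2.imread('pics/scene6.png'),(800,600)))
"
```

```text
sd [0.04 0.   0.15] plate xyz 0.1 -0.26 h 164.14 th 5.71 F -0.0 -0.2 -0.2 w 52.7 t 15.825
```

View pics/m6.png

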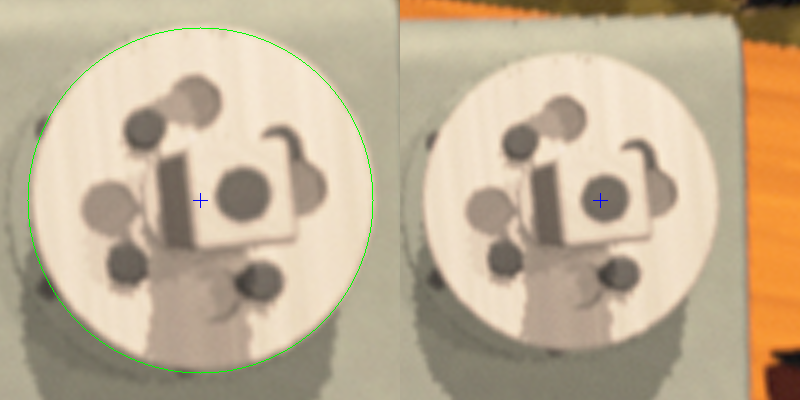

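View pics/s6.png

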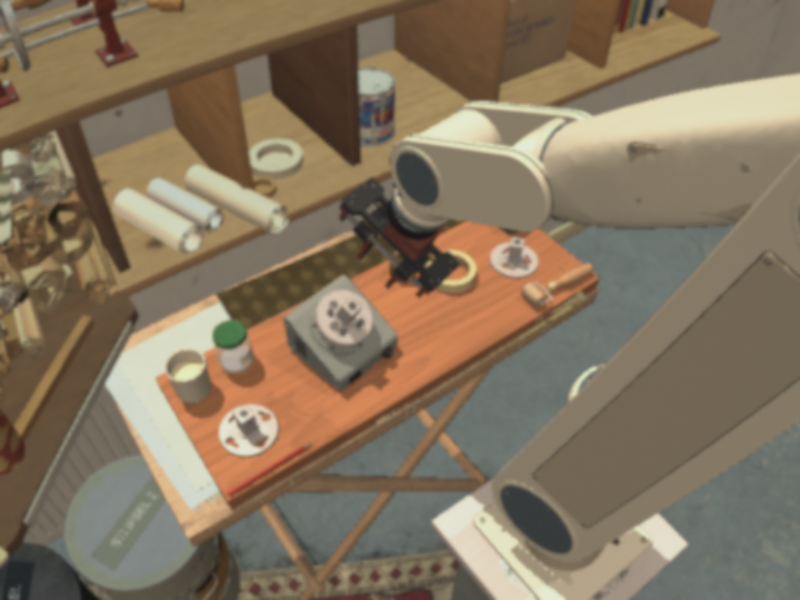

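Pictures 11–12: the flange rim matches the predicted 52 mm circle, the stub bore is about 1 mm from the axis at its predicted height, and the heads are in the slot ends. The gripper is clear, and every other object in view is where it started. Handing in.

```bash
python3 -c "
from workcell import ctrl
print(ctrl.close_job())"
```

```text
the job is handed in; nothing more can be done
None
```

I locked flange A (four keyholes, 58 mm circle) onto the drive plate and handed the job in at about 16 s; the interface gave no verdict.

**What I did:** I identified A from the wrist camera, gripped it by the stub and tilted it square to the plate. I lowered it over the heads, pressed it in against the spring and turned it about 32° clockwise. Then I eased off, opened the gripper and backed straight off.

**First contact:** the first lowering landed on the heads, about 1 mm off centre, with a brief force of roughly 36 N. I backed off, corrected the position from a wrist view, and it then dropped over them freely.

**Last checks:**
- **Seating:** the heads sit in the slot ends. The rim matches the predicted circle at the locked height, and the stub axis is within about 1 mm of the plate axis.
- **Height:** it was 5.6 mm by the arm's own reading at release, which carries about 0.5 mm of bias. I did not measure it separately after letting go.
- **Gripper:** it reads no contact force and is about 150 mm clear.
- **Other objects:** flanges B and C, the pot, jar, tape, roller and pencil look unmoved in the last scene picture. The arm hid the bottle and the wax tin there, so I did not check those two.

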